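# Release the used-blade drawer

## Task

The used-blade box is due for emptying and its drawer only opens with a tool. Take the screwdriver out of the wooden tool block, hold it square to the sloped face and feel along the dark groove with its tip until it drops into the hidden release hole, then push it in until the drawer has come out of the front by about a finger's width (a centimetre or more). Leave the drawer sitting in its opening, stand the screwdriver upright in the tool block again, and do not disturb the cups, the marker or the bottle.

Things in the scene. Friction and masses are not known exactly. Their poses are not given: they have to be found in the camera images.
- blade_box: used-blade box: dark grey wedge-shaped box, yellow drawer in its front, fixed to the table; 110 mm deep (x), 124 wide (y), 80 high. Origin: centre of its underside; -x is its front, z up. The upright front (x = -55 mm) is 34 mm high; from its top edge a flat face rises backwards at 30 degrees to a flat top: its outward normal is (-0.5, 0, 0.866) in the box's axes.
- groove (a point): middle of the black floor of the groove (outlined in yellow) across the sloped face, along the box's y; axes as the box's. Groove 50 x 16 mm at the face, sides bevelled 45 degrees to a flat floor 42 (y) x 8 mm, 4 mm below the face, 61 above the table. One round hole, 7.5 mm wide, square to the face, hard to see, lies on its centre line, its centre 0 to 14 mm either side of this point.
- drawer_face (a point): centre of the front face of the yellow drawer (64 mm wide, 22 high, 38 deep, loose in its opening, 0.08 to 0.17 kg). Shut, the face is flush with the box's front, 15 mm above the table, with nothing to pull on; the lever pushes it out along the box's -x.
- tool_block: wooden tool block, 46 mm (x) x 100 (y) x 70 high, fixed; origin: centre of its underside, z up. Three upright sockets, 13 mm wide and open to the bottom, in a row along y at y = -32, 0 and +32 mm; the screwdriver stands in the middle one
- screwdriver_grip (a point): small screwdriver with blue fluted handle, handle up in the tool block. This point: centre of the handle (20 x 21 mm across, 64 long, gripped best flat across its x or z axis); its +y runs along the handle away from the blade (up as it stands). The handle's lower end rests on the block's top, 70 mm above the table. About 60 g.
- screwdriver_tip (a point): end of the screwdriver's blade: a straight round shaft 4 mm thick, 64 mm long beyond the handle, on its axis, 96 mm from screwdriver_grip along its -y; 6 mm above the table as it stands
- mix_cup_1: pale blue mixing cup, bystander, 41 mm wide, 28 high; origin: centre of its underside
- mix_cup_2: pink mixing cup, bystander, 41 mm wide, 28 high; origin: centre of its underside
- mix_cup_3: cream mixing cup, bystander, 41 mm wide, 28 high; origin: centre of its underside
- marker: white marker with blue cap lying on the table, bystander, 131 mm long; origin: centre of its underside
- resin_bottle: squeeze bottle with pointed nozzle, bystander, 33 mm wide, 102 high; origin: centre of its underside
- release_lever (a joint): black release lever inside the box, 9 mm below the groove's floor under the hole (the floor is 8 mm thick and lets in only a tool within 20 degrees of square to the face). Angle in rad, 0 at rest, stop at 0.6. About 5 N moves it; it stays where pushed. A tip 21 mm below the groove's floor turns it about 0.5 rad and has pushed the drawer about 16 mm out.
Mind the look-alikes: they are no part of the job. Leave any blue or green look-alike of the tool_block alone.

How it is judged:
On the way, in this order (a step that is already met when the one before it is completed fails the run):
1. the screwdriver is drawn out of the tool block (height (world z) of screwdriver_tip above 0.08 m), for 0.1 s.
2. held about square to the sloped face (0.35 to 0.8 rad from upright), its tip is through the release hole, inside the box, and the drawer has come out at least 10 mm (x of drawer_face in the frame of blade_box below -0.065 m and z of screwdriver_tip in the frame of groove between -0.03 and -0.01 m and x of screwdriver_tip in the frame of groove between 0 and 0.025 m and y of screwdriver_tip in the frame of groove between -0.022 and 0.022 m and angle between screwdriver_grip's own y axis and vertical between 0.35 and 0.8 rad), for 0.1 s.
At the end, for the whole second after the job is handed in: the drawer's face stands 10 to 30 mm out of the box's front, the drawer still resting in its opening; the screwdriver stands in a socket of the tool block, handle up and within 0.2 rad of upright, its tip less than 20 mm above the table; both at rest (x of drawer_face in the frame of blade_box between -0.085 and -0.065 m and z of drawer_face in the frame of blade_box above 0.01 m and x of screwdriver_tip in the frame of tool_block between -0.012 and 0.012 m and y of screwdriver_tip in the frame of tool_block between -0.044 and 0.044 m and height (world z) of screwdriver_tip below 0.02 m and angle between screwdriver_grip's own y axis and vertical below 0.2 rad and linear speed of each of screwdriver, drawer below 0.02 m/s); the robot touches nothing.
It fails at once if the pale blue cup is knocked over or shifted by more than 30 mm (distance of mix_cup_1 from where it was at the start of the episode above 0.03 m or angle between mix_cup_1's own z axis and vertical above 0.5 rad).
It fails at once if the pink cup is knocked over or shifted by more than 30 mm (distance of mix_cup_2 from where it was at the start of the episode above 0.03 m or angle between mix_cup_2's own z axis and vertical above 0.5 rad).
It fails at once if the cream cup is knocked over or shifted by more than 30 mm (distance of mix_cup_3 from where it was at the start of the episode above 0.03 m or angle between mix_cup_3's own z axis and vertical above 0.5 rad).
It fails at once if the bottle is knocked over or shifted by more than 30 mm (distance of resin_bottle from where it was at the start of the episode above 0.03 m or angle between resin_bottle's own z axis and vertical above 0.5 rad).
It fails at once if the marker is shifted by more than 30 mm (distance of marker from where it was at the start of the episode above 0.03 m).
It also fails if it takes over 59 s, if anything falls off the work surface, if the arm or the gripper's body presses on something with over 40 N, if the wrist force passes 120 N, or if a joint passes its speed limit or range.

## Robot

A 6-joint arm with a two-finger parallel gripper is mounted at the origin on a cart in front of the work surface, level with it; the furniture and walls round the work are solid. World frame = base frame: x ahead of the robot, y to its left, z up, the work surface at z = 0. Lengths are in m, angles in rad, forces in N, time in s.
With the tool pointing down it reaches from about 0.25 to 0.725 m from the base axis. Payload 4 kg.
Tool frame: the origin (TCP) lies midway between the tips of the shut fingers; the grasp point (between the pads) lies 19 mm behind it; z points along the fingers, y is the direction in which the jaws open and shut (so a half turn about z gives the same grasp; the last joint's range is limited). The gripper opens to 85 mm and grips with 20 to 120 N. Pads are 22 mm wide; open, the fingers measure 114 mm over their backs; the gripper's body (76 mm by 85 mm) begins 54 mm behind the grasp point. The pads swing forward as they close: fully open they stand 13 mm farther back than shut.
Start: joints at [-1.212, 0.241, 0.005, 1.335, 0, 1.571], TCP at [0.176, -0.468, 0.231] pointing down, gripper open.
Joint ranges: [-2.72, 2.72], [-1.05, 1.87], [-1.09, 1.28], [-1.99, 2.15], [-1.42, 1.44], [-3.14, 3.14]. Speed limits (rad/s): [2.79, 2.79, 3.14, 3.14, 3.14, 3.14].

## Interface

Orientations are given as a unit quaternion [x, y, z, w].
In Python, from workcell import get_obs, camera, camera_model, job_done, masks_of gives the robot as it stands.
- The arm moves only by the tool jog_arm, never from a script. Its argument "deltas" is a list that holds one entry, the list of rows, each a list of 7 numbers: the shift along the tool's x, y, z in mm, then the turn, a rotation vector about the tool's x, y, z in degrees, then the finger opening in mm, from 0 to 85.4. A call has 1 to 5 rows; each row shifts and turns the pose as measured when the row begins, along the tool's axes as they then stand; what a row does not reach is not made up. A row lasts 1/10 s, in which the tool goes at most 50 mm and 8.59 degrees, less where a joint would pass 70% of its speed; a pose out of reach is approached as far as the arm can. A call with a gripper value outside its range is refused whole. The fingers move at their own pace and stop on an object; the grip force is fixed at half the most. Time passes only in rows, so rows that do not move let the fingers close. It gives the time, the measured TCP pose, the force and the opening at its end, in the units of the state.
- get_obs(): the state, without advancing time (a new reading comes with each control period).
- camera(name): name is "scene" or "top"; returns the picture (480x640x3 uint8, red, green, blue); there is no depth.
- camera_model(name): a dict with "fovy" (degrees; the focal length in pixels is half the picture's height over the tangent of half this angle, whatever the lens; pixels are square), "cx", "cy" (the principal point, pixels), "pose" (4x4, takes a point from camera to world coordinates). Camera axes: x right, y down, z forward; pixel columns grow to the right and rows downward; lengths in m; the calibration is good to about 2 mm. A picture is of the moment at which its call begins. camera_model takes no time and is no camera call.
- job_done(): hands the job in, once; it reports no verdict.
Trained networks look in the newest picture that a camera, given by its name, has taken for a name from the list of things; names that differ only in an ending like _2 or _b are one class to them, and where a whole thing is asked for, a point or a joint stands for the part that bears it (a point fixed in the world has none). Each returns a list of dicts, best first, with "conf" (0 to 1); they miss things now and then, are a little off and sometimes report something else, mostly with a low value. They report only what shows in the picture. A call takes as long as a camera call. They do not tell look-alikes from the thing itself.
- masks_of(target, camera): "pixels" (480x640 bool, what is visible of it) and "at" ([column, row] in pixels, amid what is visible of it).
The state is a dict: "clock": time; "joint_pos": joint angles; "joint_vel": joint speeds; "tau": joint torques, N m; "eef_pos": TCP position; "tool_rot": TCP orientation; "ft_force": force on the tool from outside, world axes, zero at the start; "ft_torque": the same for the moment, N m; "grip_width": finger opening in m.
Only numpy, scipy, OpenCV 4.12 (cv2) and the standard library are available. Lean on these libraries where they do the work, as an engineer would, in place of code of your own. Each camera call takes 0.05 s, during which the arm holds its last target. There are 200 camera calls.

## Working session

There is one attempt and no reset: what is moved stays moved. The work goes in short steps, Python scripts to look and compute and a tool call to move; the robot and the scene stay as the last step left them, time stands still between calls to the robot, and variables do not carry over. Pictures are saved under pics/ and viewed, about 8 in all and at most 12, crops included, and the job is handed in when it is done.

Besides the shell and the picture viewer there is one more tool, called as name(argument=value, ...), one argument or row to a line, values as JSON. jog_arm: Moves the arm, as the interface text tells. Its arguments: {"type":"object","properties":{"deltas":{"type":"array"}},"required":["deltas"]}

```bash
mkdir -p pics; ls; python3 - <<'E'
from workcell import *
import cv2,numpy as np
for n in("scene","top"):
    im=camera(n); cv2.imwrite(f"pics/{n}0.png",im[:,:,::-1]); m=camera_model(n)
    print(n,m["fovy"],m["cx"],m["cy"]);print(np.round(m["pose"],4).tolist())
    for t in("blade_box","tool_block","screwdriver_grip","mix_cup_1","marker","resin_bottle","drawer_face"):
        try:
            for d in masks_of(t,n): print(t,round(d["conf"],2),d["at"],int(d["pixels"].sum()))
        except Exception as e: print(t,e)
o=get_obs();print(o)
E
```

```text
pics
scene 54.057479040651764 321.85588833146323 225.48547578999035
[[-0.8112, -0.2364, 0.5349, 0.0316], [-0.5846, 0.3513, -0.7314, 0.7451], [-0.015, -0.9059, -0.4231, 0.518], [0.0, 0.0, 0.0, 1.0]]
blade_box 0.66 [261.4, 270.3] 3889
tool_block 0.91 [415.5, 251.0] 1657
tool_block 0.9 [390.2, 222.5] 1251
tool_block 0.84 [312.5, 240.8] 1437
screwdriver_grip 0.51 [394.8, 198.3] 210
mix_cup_1 0.68 [354.5, 224.5] 194
mix_cup_1 0.43 [343.8, 214.6] 168
marker 0.79 [209.2, 357.3] 373
marker 0.38 [341.0, 213.1] 143
resin_bottle 0.59 [356.7, 196.3] 302
drawer_face 0.46 [286.9, 290.8] 195
top 53.757289622805224 322.03312452656945 238.010283264929
[[-0.1179, -0.9652, 0.2336, 0.3314], [-0.993, 0.1158, -0.0228, 0.0449], [-0.0051, -0.2347, -0.9721, 0.9852], [0.0, 0.0, 0.0, 1.0]]
blade_box 0.79 [260.5, 224.4] 3712
tool_block 0.94 [333.8, 209.4] 1468
tool_block 0.7 [425.0, 254.9] 1354
tool_block 0.6 [394.3, 309.5] 1431
screwdriver_grip 0.69 [435.8, 246.7] 198
mix_cup_1 0.84 [424.8, 177.3] 323
mix_cup_1 0.73 [436.0, 245.6] 142
mix_cup_1 0.61 [412.1, 204.8] 333
mix_cup_1 0.52 [379.9, 185.6] 310
marker 0.75 [163.0, 269.3] 300
resin_bottle 0.69 [465.2, 174.4] 377
drawer_face 0.54 [263.6, 251.7] 67
{'clock': 0.8, 'joint_pos': array([-1.21200538e+00,  2.40536184e-01,  5.01622805e-03,  1.33519164e+00,
        1.35753182e-05,  1.57079931e+00]), 'joint_vel': array([-7.30414388e-05, -4.95979553e-04,  8.74660062e-04,  3.45465255e-04,
       -7.18253480e-04,  1.09894453e-03]), 'tau': array([-7.38113940e-04, -3.72149205e+01,  2.52679807e+01,  9.19576305e-04,
       -1.83399889e-04,  1.16335323e-05]), 'eef_pos': array([ 0.17557907, -0.46817024,  0.23134458]), 'tool_rot': array([9.83952007e-01, 1.78433312e-01, 1.42382585e-05, 4.04743785e-05]), 'ft_force': array([1.31621195, 0.01322263, 0.28087268]), 'ft_torque': array([ 0.00761709, -0.04063992, -0.03882529]), 'grip_width': 0.08534586967482112}
```

```bash
python3 - <<'E'
import cv2,numpy as np
a=cv2.imread("pics/scene0.png");b=cv2.imread("pics/top0.png")
A=cv2.resize(a[150:400,160:460],(800,600)[:1]+(667,),interpolation=cv2.INTER_CUBIC)
cv2.imwrite("pics/s_crop.png",cv2.resize(a[160:385,160:460],(800,600),interpolation=cv2.INTER_CUBIC))
cv2.imwrite("pics/t_crop.png",cv2.resize(b[140:365,210:510],(800,600),interpolation=cv2.INTER_CUBIC))
E
```

```text
(no output)
```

View pics/s_crop.png

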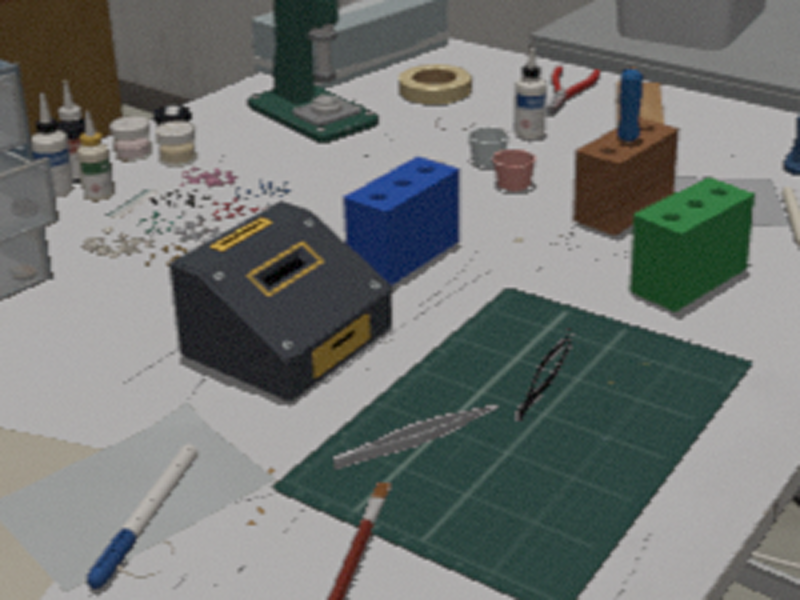

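View pics/t_crop.png

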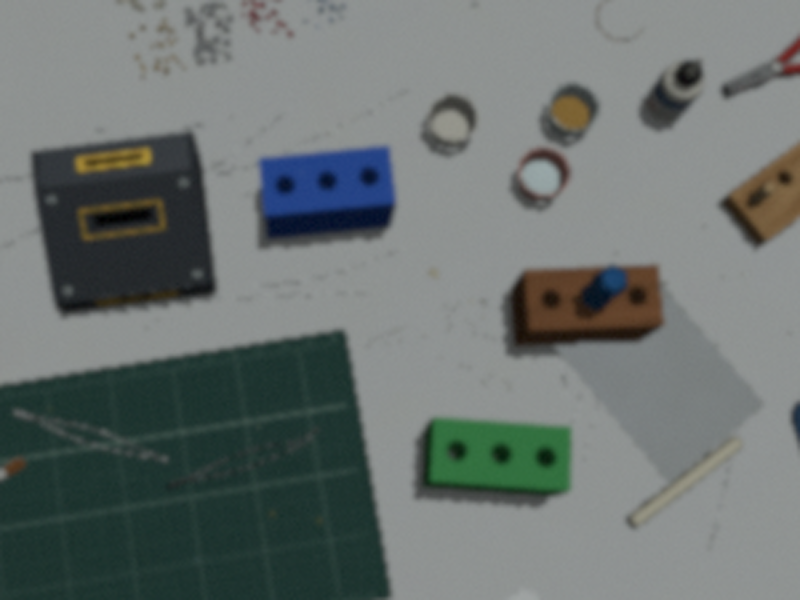

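The brown block with the blue-handled screwdriver in it (scene ≈(390,222), top ≈(425,255)) is the real tool_block. The blue (312,241 / 334,209) and green (415,251 / 394,309) blocks are look-alikes. The wooden block at top ≈(500,212) is another object. The groove shows at scene ≈(266,261) and top ≈(256,221).

```bash
cat > h.py <<'E'
import numpy as np,cv2
from workcell import *
from scipy.optimize import minimize
from scipy.spatial.transform import Rotation as R
def proj(n,P):
    m=camera_model(n);T=np.array(m["pose"]);f=240/np.tan(np.radians(m["fovy"]/2))
    c=(np.atleast_2d(P)-T[:3,3])@T[:3,:3]
    return c[:,:2]/c[:,2:]*f+[m["cx"],m["cy"]]
def ray_z(n,uv,z):
    m=camera_model(n);T=np.array(m["pose"]);f=240/np.tan(np.radians(m["fovy"]/2))
    d=T[:3,:3]@np.array([(uv[0]-m["cx"])/f,(uv[1]-m["cy"])/f,1.]);o=T[:3,3]
    return o+d*(z-o[2])/d[2]
def place(q,P):
    c,s=np.cos(q[2]),np.sin(q[2]);P=np.asarray(P,float)
    return np.c_[q[0]+c*P[:,0]-s*P[:,1],q[1]+s*P[:,0]+c*P[:,1],P[:,2]]
BOX=np.array([[x,s*.062,z] for x,z in((-.055,0),(.055,0),(.055,.08),(.0247,.08),(-.055,.034)) for s in(-1,1)])
BLK=np.array([[a*.023,b*.05,z] for a in(-1,1) for b in(-1,1) for z in(0,.07)])
def fit(P,masks,q0):
    def cost(q):
        c=0
        for n,M in masks.items():
            im=np.zeros((480,640),np.uint8)
            h=cv2.convexHull(proj(n,place(q,P)).astype(np.float32))
            cv2.fillConvexPoly(im,np.round(h*16).astype(np.int32),255,cv2.LINE_AA,4)
            c+=np.abs(im/255.-M).sum()/M.sum()
        return c
    S=np.array([q0]+[np.array(q0)+d for d in np.diag([.015,.015,.15])])
    r=minimize(cost,q0,method="Nelder-Mead",options=dict(initial_simplex=S,xatol=1e-4,fatol=1e-5))
    return r.x,r.fun
E
python3 - <<'E'
from h import *
pick={"blade_box":{"scene":(261,270),"top":(260,224)},"tool_block":{"scene":(390,222),"top":(425,255)}}
ims={n:camera(n) for n in("scene","top")}
res={}
for t,P in(("blade_box",BOX),("tool_block",BLK)):
    ms={}
    for n in ims:
        d=min(masks_of(t,n),key=lambda d:np.hypot(*(np.array(d["at"])-pick[t][n])))
        m=d["pixels"].astype(np.uint8)
        ms[n]=(cv2.morphologyEx(m,cv2.MORPH_CLOSE,np.ones((7,7)))).astype(float)
    c=ray_z("top",pick[t]["top"],.05)
    for y0 in(-.3,0,.3):
        q,f=fit(P,ms,[c[0],c[1],y0]); print(t,np.round(q,4),round(f,3))
        if t not in res or f<res[t][1]: res[t]=(q,f)
    for n in ims:
        q,f=fit(P,{n:ms[n]},list(res[t][0])); print("  only",n,np.round(q,4),round(f,3))
for n,c in(("scene",(266,261)),("top",(256,221))):
    h=cv2.cvtColor(ims[n],cv2.COLOR_RGB2HSV)
    y=((h[...,0]>13)&(h[...,0]<35)&(h[...,1]>70)&(h[...,2]>60)).astype(np.uint8)
    w=np.zeros_like(y);r=20;w[c[1]-14:c[1]+14,c[0]-r:c[0]+r]=1
    k,l,s,ce=cv2.connectedComponentsWithStats(y*w,connectivity=8)
    i=1+np.argmax(s[1:,4]); pts=np.argwhere(l==i)[:,::-1].astype(np.float32)
    rc=cv2.minAreaRect(pts); hu=cv2.convexHull(pts);M=cv2.moments(hu);ce=(M["m10"]/M["m00"],M["m01"]/M["m00"])
    print(n,"groove outline",s[i],rc,ce,np.round(ray_z(n,ce,.0645),4))
Z=4
for n,(x0,y0) in(("scene",(200,170)),("top",(200,150))):
    v=cv2.resize(ims[n][y0:y0+150,x0:x0+240],None,fx=3.3,fy=3.3,interpolation=cv2.INTER_CUBIC)[:,:,::-1].copy()
    def dr(Pw,col):
        for p in (proj(n,Pw)-[x0,y0]+.5)*3.3: cv2.circle(v,(int(p[0]),int(p[1])),2,col,-1)
    dr(place(res["blade_box"][0],BOX),(0,0,255)); dr(place(res["tool_block"][0],BLK),(0,0,255))
    dr(place(res["tool_block"][0],[[0,-.032,.07],[0,.032,.07],[0,0,.134]]),(0,255,0))
    dr(place(res["blade_box"][0],[[-.0022+.866*a*.008,b*.025,.0645+.5*a*.008] for a in(-1,1) for b in(-1,1)]),(255,0,255))
    cv2.imwrite(f"pics/ov_{n}.png",v)
a=cv2.imread("pics/ov_scene.png");b=cv2.imread("pics/ov_top.png")
cv2.imwrite("pics/ov.png",cv2.resize(np.vstack([a,b]),(480,600),interpolation=cv2.INTER_AREA))
E
```

```text
blade_box [0.6043 0.1517 0.0345] 0.213
blade_box [0.6045 0.1521 0.0347] 0.213
blade_box [0.6043 0.152  0.0333] 0.213
  only scene [0.6059 0.1508 0.1097] 0.133
  only top [0.6035 0.1523 0.0271] 0.068
tool_block [ 0.4988 -0.1896 -0.0484] 0.392
tool_block [ 0.4985 -0.1896 -0.0446] 0.393
tool_block [ 0.499  -0.1899 -0.0453] 0.393
  only scene [ 0.4987 -0.1889 -0.0295] 0.127
  only top [ 0.4984 -0.1901 -0.0643] 0.258
scene groove outline [252 250  30  21 140] ((266.6029052734375, 260.1617431640625), (12.118046760559082, 27.687435150146484), 57.52880859375) (266.64912280701753, 260.2665534804754) [0.6004 0.1538 0.0645]
top groove outline [239 214  34  17 245] ((255.4154052734375, 221.82308959960938), (13.395750999450684, 32.86920166015625), 82.87498474121094) (255.3281868566904, 221.84323040380048) [0.602  0.1531 0.0645]
```

View pics/ov_top.png

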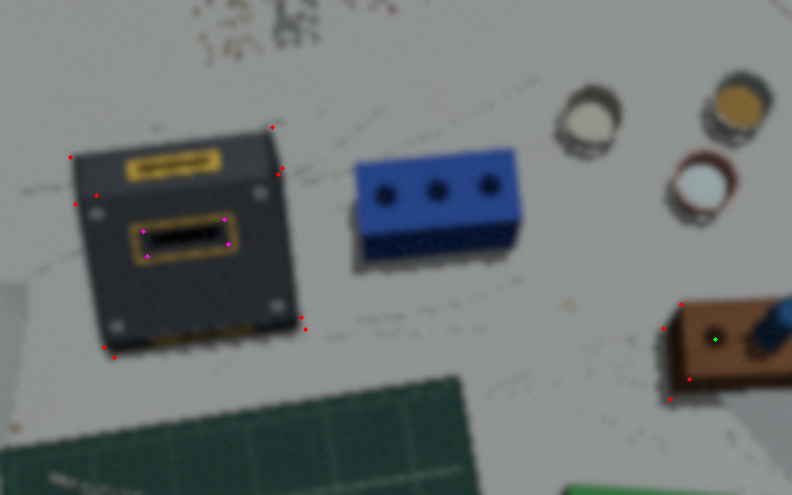

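View pics/ov_scene.png

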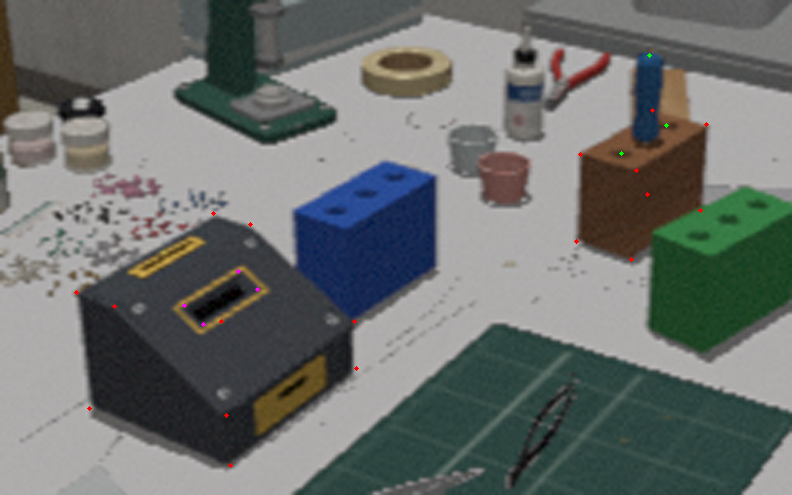

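Views confirm the block overlay (brown block, corners within about 2 px). The box yaw is a little off, so I refine it from corners while starting to move.

```bash
cat >> h.py <<'E'
def steps(p,rot):
    """remaining move in tool axes (mm, deg) to pose p,rot"""
    o=get_obs();r0=R.from_quat(o["tool_rot"])
    d=r0.inv().apply(np.array(p)-o["eef_pos"])*1e3
    print("t",o["clock"],"p",np.round(o["eef_pos"],4),"F",np.round(o["ft_force"],1),"w",round(o["grip_width"]*1e3,1),
      "\n shift",np.round(d,1),"turn",np.round(np.degrees((r0.inv()*rot).as_rotvec()),2),"J",np.round(o["joint_pos"],2))
def rot(yaw,tilt=0): # tool x along yawed x, z down, then tilted so that fingers lean forward
    return R.from_euler("z",yaw)*R.from_euler("y",-tilt)*R.from_euler("x",np.pi)
E
python3 - <<'E'
from h import *
from scipy.optimize import least_squares
tp=[((105,345),(-.055,.062,.034)),((298,325),(-.055,-.062,.034)),((73,156),(.055,.062,.08)),((270,132),(.055,-.062,.08))]
sc=[((230,466),(-.055,.062,0)),((227,414),(-.055,.062,.034)),((90,408),(.055,.062,0)),((78,292),(.055,.062,.08)),((352,320),(-.055,-.062,.034)),((352,357),(-.055,-.062,0))]
def F(q,ret=0):
    e=[]
    for n,L,o in(("top",tp,(200,150)),("scene",sc,(200,170))):
        uv=np.array([a for a,_ in L])/3.3-.5+o; e.append(proj(n,place(q,np.array([b for _,b in L])))-uv)
    return np.vstack(e).ravel()
r=least_squares(F,[.604,.152,.03],loss="soft_l1");q=r.x
print("box",np.round(q,4),np.round(r.fun.reshape(-1,2),1).tolist())
g=np.array([.6012,.1534])-q[:2];c,s=np.cos(q[2]),np.sin(q[2]);print("groove outline centre in box",g[0]*c+g[1]*s,-g[0]*s+g[1]*c)
# groove direction from top outline
a=ray_z("top",(133.5/3.3-.5+200,245/3.3-.5+150),.0645);b=ray_z("top",(236/3.3-.5+200,230.5/3.3-.5+150),.0645);d=a-b
print("groove yaw",np.arctan2(-d[0],d[1]),np.linalg.norm(d))
steps([.4988,-.1896,.20],rot(-.045))
print(rot(0,np.radians(30)).as_matrix()[:,2])
E
```

```text
box [0.6043 0.1519 0.0287] [[-0.4, 0.5], [1.1, -2.1], [-0.6, 0.2], [0.8, -1.2], [-0.1, -0.1], [-0.4, 0.4], [-0.0, -0.1], [-0.6, 0.0], [0.9, 0.5], [1.4, 3.5]]
groove outline centre in box -0.0030335020557474813 0.0015851279867953216
groove yaw 0.02675361321729347 0.06311119309541334
t 1.1 p [ 0.1756 -0.4682  0.2313] F [0.3 0.3 0.4] w 85.5 
 shift [ 400.5 -147.3   31.3] turn [-0.   -0.   23.13] J [-1.21  0.24  0.    1.34  0.    1.57]
[ 5.00000000e-01 -1.22464680e-16 -8.66025404e-01]
```

jog_arm(
  deltas=[
    [[45,-16,3,0,0,0,85],[45,-16,3,0,0,0,85],[45,-16,3,0,0,0,85],[45,-16,3,0,0,0,85],[45,-16,3,0,0,0,85]],
  ],
)

```text
clock: 1.6
eef_pos: [0.3605, -0.3162, 0.2161]
tool_rot: [0.985, 0.171, 0.0, 0.002]
ft_force: [1.1, -0.5, -0.3]
grip_width: 0.0849
```

```bash
python3 -c "
from h import *
steps([.4988,-.1896,.20],rot(-.045))"
```

```text
t 1.6 p [ 0.3605 -0.3162  0.2161] F [ 1.1 -0.5 -0.3] w 84.9 
 shift [172.8 -72.8  15.7] turn [ 0.28 -0.03 22.22] J [-0.72  0.2  -0.08  1.28 -0.    2.08]
```

jog_arm(
  deltas=[
    [[0,0,0,0,0,-8.5,85],[0,0,0,0,0,-8.5,85],[0,0,0,0,0,-8.5,85],[0,0,0,0,0,-8.5,85],[0,0,0,0,0,-8.5,85]],
  ],
)

```text
clock: 2.1
eef_pos: [0.3669, -0.3095, 0.2156]
tool_rot: [0.853, 0.522, 0.0, 0.002]
ft_force: [0.1, 0.2, -0.3]
grip_width: 0.0852
```

jog_arm(
  deltas=[
    [[0,0,0,0,0,-8.5,85],[0,0,0,0,0,-8.5,85],[0,0,0,0,0,-8.5,85],[0,0,0,0,0,-8.5,85],[0,0,0,0,0,-8.5,85]],
  ],
)

```text
clock: 2.6
eef_pos: [0.3671, -0.3093, 0.2156]
tool_rot: [0.603, 0.798, -0.001, 0.002]
ft_force: [0.3, 1.1, -0.5]
grip_width: 0.0849
```

jog_arm(
  deltas=[
    [[0,0,0,0,0,-8.5,85],[0,0,0,0,0,-8.5,85],[0,0,0,0,0,-8.5,85],[0,0,0,0,0,-8.5,85],[0,0,0,0,0,-8.5,85]],
  ],
)

```text
clock: 3.1
eef_pos: [0.3671, -0.3093, 0.2158]
tool_rot: [0.269, 0.963, -0.001, 0.002]
ft_force: [0.9, 0.7, 0.1]
grip_width: 0.0848
```

```bash
python3 -c "
from h import *
steps([.4988,-.1896,.20],rot(-.045+np.pi))"
```

```text
t 3.1 p [ 0.3671 -0.3093  0.2158] F [0.9 0.7 0.1] w 84.8 
 shift [-50.6 170.6  15.7] turn [ -0.15   0.21 -28.61] J [-0.7   0.21 -0.08  1.28 -0.   -0.16]
```

jog_arm(
  deltas=[
    [[0,0,0,0,0,-8.5,85],[0,0,0,0,0,-8.5,85],[0,0,0,0,0,-8.5,85],[0,0,0,0,0,-6,85],[0,0,0,0,0,0,85]],
  ],
)

```text
clock: 3.6
eef_pos: [0.3672, -0.3093, 0.2159]
tool_rot: [-0.008, 1.0, -0.002, 0.001]
ft_force: [0.5, -0.4, 0.7]
grip_width: 0.0849
```

```bash
python3 -c "
from h import *
steps([.4988,-.1896,.20],rot(-.045+np.pi))"
```

```text
t 3.6 p [ 0.3672 -0.3093  0.2159] F [ 0.5 -0.4  0.7] w 84.9 
 shift [-133.5  117.7   15.8] turn [-0.21  0.17  3.48] J [-0.7   0.21 -0.08  1.28 -0.   -0.72]
```

jog_arm(
  deltas=[
    [[-33,29,4,0,0,1.5,85],[-33,29,4,0,0,1,85],[-33,29,4,0,0,1,85],[-33,29,4,0,0,0,85],[-20,15,2,0,0,0,85]],
  ],
)

```text
clock: 4.1
eef_pos: [0.5261, -0.183, 0.1983]
tool_rot: [0.036, 0.999, -0.003, 0.003]
ft_force: [0.7, 0.6, -0.4]
grip_width: 0.0849
```

```bash
python3 - <<'E'
from h import *
steps([.4988,-.1896,.20],rot(-.045+np.pi))
for n in("scene","top"):
    camera(n)
    for d in masks_of("screwdriver_grip",n)[:3]:
        v,u=np.nonzero(d["pixels"]); print(n,round(d["conf"],2),d["at"],u.min(),u.max(),v.min(),v.max(),"ctr@.102",np.round(ray_z(n,(u.mean(),v.mean()),.102),4))
    print(proj(n,place([.4988,-.1896,-.045],[[0,0,.102],[0,0,.134],[0,0,.07]])).round(1).tolist())
E
```

```text
t 4.1 p [ 0.5261 -0.183   0.1983] F [ 0.7  0.6 -0.4] w 84.9 
 shift [26.7 -8.6 -1.8] turn [-0.37  0.3  -1.57] J [-0.33  0.36  0.09  1.29 -0.   -0.26]
scene 0.6 [396.3, 197.6] 391 400 186 212 ctr@.102 [ 0.5011 -0.1946  0.102 ]
[[395.5, 199.2], [396.2, 186.4], [394.8, 211.7]]
top 0.76 [437.2, 248.2] 429 445 240 256 ctr@.102 [ 0.4984 -0.191   0.102 ]
top 0.49 [379.0, 183.6] 371 389 175 194 ctr@.102 [ 0.6379 -0.1016  0.102 ]
[[436.1, 247.7], [440.1, 244.0], [432.4, 251.2]]
```

jog_arm(
  deltas=[
    [[26,-8,0,0,0,-1.5,85],[3,0,0,0,0,0,85],[0,0,0,0,0,0,85]],
  ],
)

```text
clock: 4.6
eef_pos: [0.4915, -0.1928, 0.1984]
tool_rot: [0.026, 1.0, -0.004, 0.001]
ft_force: [0.0, 0.5, 0.4]
grip_width: 0.085
```

```bash
python3 -c "
from h import *
steps([.4988,-.1903,.087],rot(-.045+np.pi))"
```

```text
t 4.6 p [ 0.4915 -0.1928  0.1984] F [0.  0.5 0.4] w 85.0 
 shift [ -6.9   3.7 111.4] turn [-0.43  0.15 -0.39] J [-0.37  0.31  0.01  1.27 -0.01 -0.32]
```

jog_arm(
  deltas=[
    [[-6,3,20,-0.4,0,0,85],[0,0,35,0,0,0,85],[0,0,35,0,0,0,85],[0,0,15,0,0,0,85],[0,0,0,0,0,0,85]],
  ],
)

```text
clock: 5.1
eef_pos: [0.5001, -0.1949, 0.0942]
tool_rot: [0.031, 0.999, -0.002, 0.006]
ft_force: [0.5, -0.5, -0.2]
grip_width: 0.0851
```

```bash
python3 -c "
from h import *
steps([.4988,-.1903,.087],rot(-.045+np.pi))"
```

```text
t 5.1 p [ 0.5001 -0.1949  0.0942] F [ 0.5 -0.5 -0.2] w 85.1 
 shift [1.7 4.6 7.2] turn [-0.21  0.72 -1.02] J [-0.37  0.4  -0.14  1.01  0.   -0.31]
```

jog_arm(
  deltas=[
    [[1.5,4.5,7,-0.2,0.7,-1,85],[0,0,0,0,0,0,85]],
  ],
)

```text
clock: 5.3
eef_pos: [0.4994, -0.191, 0.088]
tool_rot: [0.023, 1.0, -0.0, 0.0]
ft_force: [0.1, 0.3, 0.1]
grip_width: 0.0845
```

```bash
python3 -c "
from h import *
steps([.4988,-.1903,.087],rot(-.045+np.pi))"
```

```text
t 5.3 p [ 0.4994 -0.191   0.088 ] F [0.1 0.3 0.1] w 84.5 
 shift [0.6 0.7 1. ] turn [-0.01  0.05 -0.06] J [-0.37  0.41 -0.14  1.01  0.   -0.32]
```

jog_arm(
  deltas=[
    [[0,0,0,0,0,0,10],[0,0,0,0,0,0,10],[0,0,0,0,0,0,10],[0,0,0,0,0,0,10],[0,0,0,0,0,0,10]],
  ],
)

```text
clock: 5.8
eef_pos: [0.5022, -0.192, 0.0918]
tool_rot: [0.023, 1.0, -0.001, 0.004]
ft_force: [-0.4, 0.1, 0.0]
grip_width: 0.0205
```

jog_arm(
  deltas=[
    [[0,0,0,0,0,0,10],[0,0,0,0,0,0,10],[0,0,0,0,0,0,10],[0,0,0,0,0,0,10]],
  ],
)

```text
clock: 6.2
eef_pos: [0.502, -0.1919, 0.0917]
tool_rot: [0.023, 1.0, -0.001, 0.004]
ft_force: [0.1, -0.2, -0.5]
grip_width: 0.0203
```

jog_arm(
  deltas=[
    [[0,0,-15,0,0,0,10],[0,0,-35,0,0,0,10],[0,0,-40,0,0,0,10],[0,0,-40,0,0,0,10],[0,0,-20,0,0,0,10]],
  ],
)

```text
clock: 6.7
eef_pos: [0.4982, -0.19, 0.2413]
tool_rot: [0.023, 1.0, 0.001, -0.002]
ft_force: [1.0, -0.1, 0.4]
grip_width: 0.0207
```

```bash
cat >> h.py <<'E'
G=np.array([.502,-.1919,.0917]);RG=R.from_quat([.023,1,-.001,.004])
L=.0857 # TCP to tip along tool z
BX=[.604,.1525,.027]
NB=R.from_euler("z",BX[2]).apply([-.5,0,.866])
RT=rot(BX[2]+np.pi,-np.radians(30))
def groove(y,dep): # TCP pose for tip at groove-floor coordinate y, dep below floor (neg=above)
    f=place(BX,[[-.0002,y,.061]])[0]
    return f-NB*dep-RT.as_matrix()[:,2]*L
def tip():
    o=get_obs();p=o["eef_pos"]+R.from_quat(o["tool_rot"]).as_matrix()[:,2]*L
    d=p-place(BX,[[-.0002,0,.061]])[0];d=R.from_euler("z",-BX[2]).apply(d)
    print("tip",np.round(p,4),"groove along",round(d[1]*1e3,1),"upslope",round((d[0]*.866+d[2]*.5)*1e3,1),"above floor",round((-.5*d[0]+.866*d[2])*1e3,1))
E
python3 - <<'E'
from h import *
print(RT.as_matrix()[:,2],groove(0,-.03),NB)
tip();steps(groove(0,-.06),RT)
import cv2
a=camera("scene");b=camera("top")
v=np.hstack([cv2.resize(a[100:300,300:480],None,fx=2.2,fy=2.2),cv2.resize(b[150:350,350:530],None,fx=2.2,fy=2.2)])
cv2.imwrite("pics/lift.png",v[:,:,::-1])
E
```

```text
[ 0.49981776  0.01349836 -0.8660254 ] [0.54597116 0.15093284 0.16119838] [-0.49981776 -0.01349836  0.866     ]
tip [ 0.498  -0.1898  0.1556] groove along -339.3 upslope -52.3 above floor 139.4
t 6.7 p [ 0.4982 -0.19    0.2413] F [ 1.  -0.1  0.4] w 20.7 
 shift [-17.2 341.6  54.8] turn [ -0.97 -30.17  -4.12] J [-0.36  0.31  0.12  1.39  0.   -0.32]
```

View pics/lift.png

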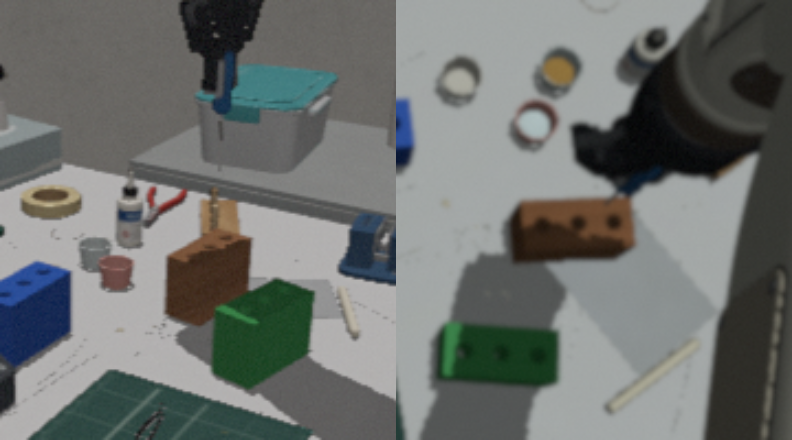

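The screwdriver is out and held; the blade hangs straight at scene ≈(400,155). Carry it toward the box, tilting on the way.

jog_arm(
  deltas=[
    [[0,40,0,0,-6,-1,10],[0,45,0,0,-6,-1,10],[0,45,0,0,-6,-1,10],[0,45,0,0,-6,-1,10],[0,45,0,0,-6,0,10]],
  ],
)

```text
clock: 7.3
eef_pos: [0.5038, 0.0305, 0.2302]
tool_rot: [-0.008, 0.965, -0.002, 0.261]
ft_force: [0.1, 1.6, -1.3]
grip_width: 0.0209
```

```bash
python3 -c "
from h import *
tip();steps(groove(0,-.04),RT)"
```

```text
tip [0.5471 0.0304 0.1562] groove along -120.5 upslope -4.4 above floor 112.4
t 7.3 p [0.5038 0.0305 0.2302] F [ 0.1  1.6 -1.3] w 20.9 
 shift [ -3.5 120.3  70.7] turn [-0.82  0.3  -0.43] J [ 0.09 -0.12 -0.54  0.63 -0.04  0.06]
```

jog_arm(
  deltas=[
    [[-1,35,10,0,0,0,10],[-1,35,10,-0.5,0,0,10],[-1,28,15,-0.3,0.3,-0.4,10],[0,0,10,0,0,0,10],[0,0,0,0,0,0,10]],
  ],
)

```text
clock: 7.8
eef_pos: [0.5125, 0.1352, 0.1773]
tool_rot: [-0.018, 0.968, 0.003, 0.25]
ft_force: [-0.5, -1.1, -1.0]
grip_width: 0.0205
```

```bash
python3 -c "
from h import *
tip();steps(groove(-.015,-.01),RT)"
```

```text
tip [0.554  0.1365 0.1023] groove along -14.7 upslope -22.8 above floor 60.9
t 7.8 p [0.5125 0.1352 0.1773] F [-0.5 -1.1 -1. ] w 20.5 
 shift [-22.2  -0.5  50.5] turn [ 0.13 -0.99  0.58] J [ 0.34  0.01 -0.55  0.52 -0.15  0.27]
```

jog_arm(
  deltas=[
    [[-21,0,15,0,-1,0.5,10],[0,0,15,0,0,0,10],[0,0,5,0,0,0,10],[0,0,0,0,0,0,10]],
  ],
)

```text
clock: 8.2
eef_pos: [0.5468, 0.1321, 0.1536]
tool_rot: [-0.012, 0.966, 0.003, 0.256]
ft_force: [0.5, 0.3, -0.9]
grip_width: 0.0206
```

```bash
python3 -c "
from h import *
tip();steps(groove(-.015,-.01),RT)"
```

```text
tip [0.5893 0.1331 0.0792] groove along -19.0 upslope -4.0 above floor 23.2
t 8.2 p [0.5468 0.1321 0.1536] F [ 0.5  0.3 -0.9] w 20.6 
 shift [-3.6  3.8 13.2] turn [-0.12 -0.27 -0.09] J [ 0.31  0.1  -0.54  0.44 -0.14  0.25]
```

jog_arm(
  deltas=[
    [[-3.6,3.8,11,-0.1,-0.3,0,10],[0,0,0,0,0,0,10]],
  ],
)

```text
clock: 8.4
eef_pos: [0.5555, 0.135, 0.1458]
tool_rot: [-0.011, 0.966, 0.003, 0.259]
ft_force: [0.4, -0.9, -0.7]
grip_width: 0.0209
```

```bash
python3 - <<'E'
from h import *
tip();steps(groove(-.015,-.01),RT)
o=get_obs();p=o["eef_pos"]+R.from_quat(o["tool_rot"]).as_matrix()[:,2]*L
V=[]
for n,c in(("scene",(265,258)),("top",(255,220))):
    im=camera(n);x0,y0=c[0]-32,c[1]-40
    v=cv2.resize(im[y0:y0+80,x0:x0+64],None,fx=6,fy=6,interpolation=cv2.INTER_CUBIC)
    v=np.clip(v.astype(float)*1.5,0,255).astype(np.uint8)
    for P,col in((p,(255,0,0)),(place(BX,[[-.0002,-.021,.061]])[0],(255,0,255)),(place(BX,[[-.0002,.021,.061]])[0],(255,0,255)),(place(BX,[[-.0002,-.015,.061]])[0]+.01*NB,(0,255,0))):
        u=(proj(n,P)[0]-[x0,y0]+.5)*6;cv2.circle(v,(int(u[0]),int(u[1])),3,col,-1)
    V.append(v)
cv2.imwrite("pics/tip.png",np.hstack(V)[:,:,::-1])
E
```

```text
tip [0.5984 0.1361 0.0716] groove along -16.3 upslope 0.3 above floor 12.1
t 8.4 p [0.5555 0.135  0.1458] F [ 0.4 -0.9 -0.7] w 20.9 
 shift [0.2 1.2 2.1] turn [-0.07  0.06 -0.19] J [ 0.31  0.12 -0.54  0.41 -0.14  0.25]
```

View pics/tip.png

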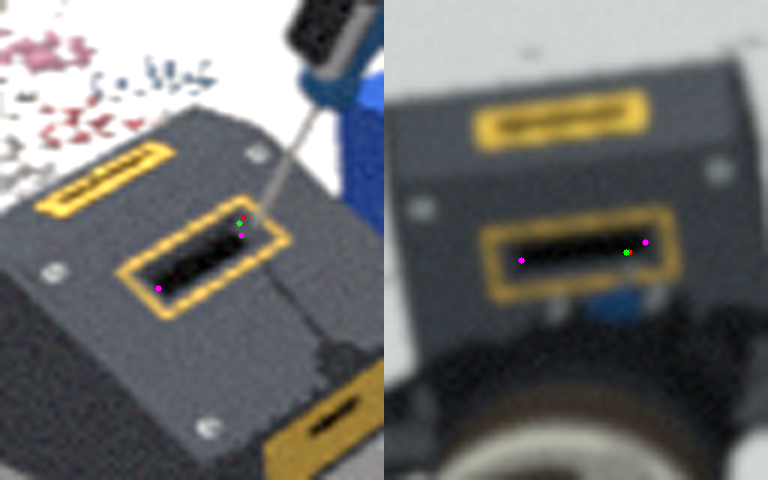

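The blade tip in the scene view is at crop ≈(260,225), about 3 px right of the predicted tip (243,218). The groove ends match. I need a closer look to see whether the screwdriver sits askew in the jaws.

```bash
python3 - <<'E'
from h import *
o=get_obs();zt=R.from_quat(o["tool_rot"]).as_matrix()[:,2];p=o["eef_pos"]+zt*L
V=[]
for n,c in(("scene",(276,248)),("top",(296,222))):
    im=np.mean([camera(n).astype(float) for _ in range(4)],0)
    x0,y0=(257,225) if n=="scene" else (244,200)
    v=cv2.resize(im[y0:y0+50,x0:x0+33],None,fx=12,fy=12,interpolation=cv2.INTER_CUBIC)
    v=np.clip(v*1.6+20,0,255).astype(np.uint8)
    for d in(0,.02,.04,.064):
        u=(proj(n,p-zt*d)[0]-[x0,y0]+.5)*12;cv2.circle(v,(int(u[0]),int(u[1])),2,(255,0,0),-1)
        print(n,d,proj(n,p-zt*d)[0].round(1),u.round(0))
    V.append(v)
cv2.imwrite("pics/tip2.png",np.hstack(V)[:,:,::-1])
E
```

```text
scene 0 [273.1 253.5] [200. 348.]
scene 0.02 [276.6 247.1] [241. 271.]
scene 0.04 [280.1 240.5] [283. 192.]
scene 0.064 [284.4 232.3] [335.  93.]
top 0 [263.3 221.6] [238. 265.]
top 0.02 [262.8 224.1] [232. 295.]
top 0.04 [262.3 226.7] [225. 327.]
top 0.064 [261.6 230. ] [217. 366.]
```

View pics/tip2.png

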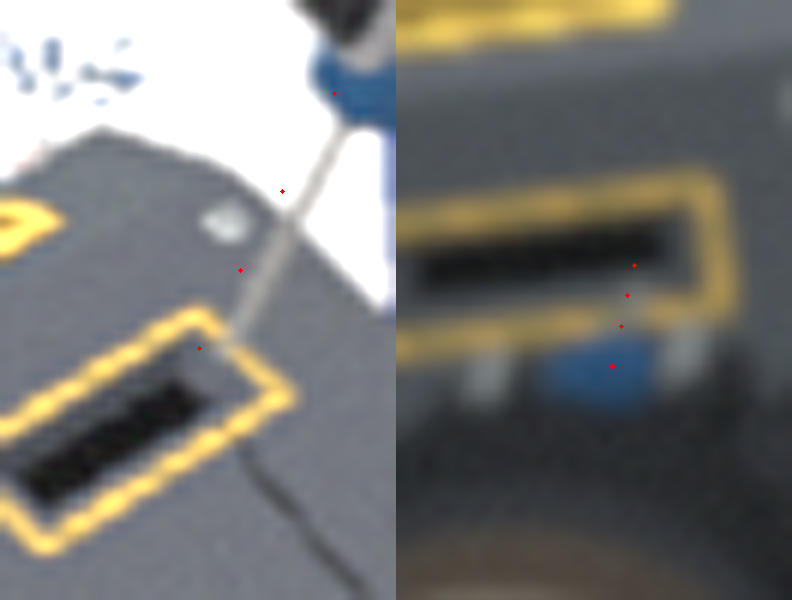

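The shaft is parallel to prediction but about 3.5 mm downslope. That matches the 3 mm x-offset at grasp, so I'll account for it.

jog_arm(
  deltas=[
    [[-3.5,1,6,0,0,-0.2,10],[0,0,0,0,0,0,10]],
  ],
)

```text
clock: 9.1
eef_pos: [0.562, 0.1368, 0.1435]
tool_rot: [-0.013, 0.965, 0.003, 0.26]
ft_force: [0.3, 0.1, 0.2]
grip_width: 0.0202
```

```bash
cat >> h.py <<'E'
OFF=.0035
def tip():
    o=get_obs();M=R.from_quat(o["tool_rot"]).as_matrix();p=o["eef_pos"]+M[:,2]*L+M[:,0]*OFF
    d=p-place(BX,[[-.0002,0,.061]])[0];d=R.from_euler("z",-BX[2]).apply(d)
    f=R.from_euler("z",-BX[2]).apply(o["ft_force"])
    print("t",round(o["clock"],1),"along",round(d[1]*1e3,1),"upslope",round((d[0]*.866+d[2]*.5)*1e3,1),"above floor",round((-.5*d[0]+.866*d[2])*1e3,1),
     "F along/up/normal",round(f[1],1),round(f[0]*.866+f[2]*.5,1),round(-.5*f[0]+.866*f[2],1),"tilt err",np.round(np.degrees((R.from_quat(o["tool_rot"]).inv()*RT).as_rotvec()),1))
E
python3 -c "
from h import *
tip()"
```

```text
t 9.1 along -14.6 upslope 1.4 above floor 6.9 F along/up/normal 0.1 0.4 0.0 tilt err [-0.   0.2  0.1]
```

jog_arm(
  deltas=[
    [[1,0,3,0,0.2,0,10],[0,0,2,0,0,0,10],[0,0,1,0,0,0,10],[0,0,1,0,0,0,10]],
  ],
)

```text
clock: 9.5
eef_pos: [0.5649, 0.1369, 0.1361]
tool_rot: [-0.014, 0.966, 0.003, 0.258]
ft_force: [-3.6, -0.5, 5.2]
grip_width: 0.0206
```

```bash
python3 -c "
from h import *
tip()"
```

```text
t 9.5 along -14.6 upslope -0.1 above floor -1.0 F along/up/normal -0.4 -0.6 6.3 tilt err [-0.  -0.1  0.1]
```

jog_arm(
  deltas=[
    [[0,1.5,0.5,0,0,0,10],[0,1.5,0.5,0,0,0,10],[0,1.5,0.5,0,0,0,10]],
  ],
)

```text
clock: 9.8
eef_pos: [0.5651, 0.138, 0.1358]
tool_rot: [-0.012, 0.966, -0.001, 0.259]
ft_force: [-4.8, -2.8, 6.6]
grip_width: 0.0206
```

```bash
python3 -c "
from h import *
tip()"
```

```text
t 9.8 along -14.2 upslope 0.1 above floor -1.4 F along/up/normal -2.6 -0.9 8.2 tilt err [-0.5 -0.  -0. ]
```

jog_arm(
  deltas=[
    [[0,2.5,0,-0.3,0,0,10],[0,2.5,0,-0.3,0,0,10],[0,2.5,0.1,0,0,0,10],[0,2.5,0.1,0,0,0,10]],
  ],
)

```text
clock: 10.2
eef_pos: [0.565, 0.1461, 0.1363]
tool_rot: [-0.012, 0.966, 0.002, 0.259]
ft_force: [-1.5, -2.8, 2.2]
grip_width: 0.0206
```

```bash
python3 -c "
from h import *
tip()"
```

```text
t 10.2 along -5.6 upslope 0.4 above floor -1.0 F along/up/normal -2.7 -0.3 2.7 tilt err [-0.2  0.  -0.1]
```

jog_arm(
  deltas=[
    [[0,2,0.3,-0.1,0,0,10],[0,2,0.3,-0.1,0,0,10],[0,2,0.3,-0.1,0,0,10]],
  ],
)

```text
clock: 10.5
eef_pos: [0.5654, 0.1536, 0.1354]
tool_rot: [-0.013, 0.966, 0.006, 0.259]
ft_force: [-0.1, 0.9, -0.1]
grip_width: 0.0205
```

```bash
python3 -c "
from h import *
tip()"
```

```text
t 10.5 along 2.5 upslope 0.5 above floor -2.1 F along/up/normal 0.9 -0.1 -0.1 tilt err [ 0.2  0.  -0.1]
```

jog_arm(
  deltas=[
    [[0,0,1,0,0,0,10],[0,0,1,0,0,0,10],[0,0,1,0,0,0,10]],
  ],
)

```text
clock: 10.8
eef_pos: [0.5669, 0.1546, 0.132]
tool_rot: [-0.014, 0.966, 0.006, 0.259]
ft_force: [-0.5, -2.0, 0.1]
grip_width: 0.0208
```

```bash
python3 -c "
from h import *
tip()"
```

```text
t 10.8 along 3.5 upslope 0.1 above floor -5.7 F along/up/normal -2.0 -0.5 0.3 tilt err [ 0.3 -0.  -0. ]
```

It dropped into the hole at y ≈ +3 mm. Pushing in.

jog_arm(
  deltas=[
    [[0,-0.6,2,0.3,0,0,10],[0,0,2,0,0,0,10],[0,0,2,0,0,0,10],[0,0,2,0,0,0,10]],
  ],
)

```text
clock: 11.2
eef_pos: [0.5711, 0.1545, 0.1249]
tool_rot: [-0.013, 0.966, 0.004, 0.259]
ft_force: [-3.1, -0.2, 4.5]
grip_width: 0.0207
```

```bash
python3 -c "
from h import *
tip()"
```

```text
t 11.2 along 2.9 upslope 0.2 above floor -14.0 F along/up/normal -0.1 -0.4 5.4 tilt err [ 0. -0. -0.]
```

Lever engaged (5.4 N). About 8 mm more.

jog_arm(
  deltas=[
    [[0,0,2,0,0,0,10],[0,0,2,0,0,0,10],[0,0,2,0,0,0,10],[0,0,1.5,0,0,0,10],[0,0,0.5,0,0,0,10]],
  ],
)

```text
clock: 11.7
eef_pos: [0.5754, 0.1549, 0.1179]
tool_rot: [-0.013, 0.966, 0.004, 0.259]
ft_force: [-2.7, -1.4, 4.0]
grip_width: 0.0207
```

```bash
python3 - <<'E'
from h import *
tip()
for n in("scene",):
    im=camera(n)
    v=cv2.resize(im[210:330,210:330],None,fx=5,fy=5,interpolation=cv2.INTER_CUBIC)
    def pt(P,col):
        u=(proj(n,place(BX,[P]))[0]-[210,210]+.5)*5;cv2.circle(v,(int(u[0]),int(u[1])),3,col,-1)
    for dx,col in((0,(255,0,0)),(.016,(0,255,0))):
        for y in(-.032,.032):
            for z in(.004,.026): pt((-.055-dx,y,z),col)
    cv2.imwrite("pics/drawer.png",v[:,:,::-1])
E
```

```text
t 11.7 along 3.3 upslope 0.5 above floor -22.2 F along/up/normal -1.3 -0.3 4.8 tilt err [ 0.1  0.  -0. ]
```

View pics/drawer.png

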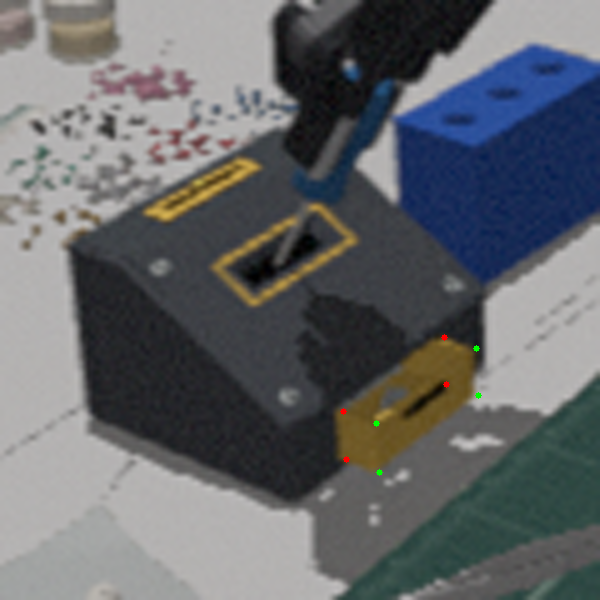

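The drawer face corners sit on the 16 mm-out marks (crop (378,472), (478,395)), so it is out about 16 mm. Holding briefly, then withdrawing.

jog_arm(
  deltas=[
    [[0,-0.3,0,0,0,0,10],[0,0,0,0,0,0,10],[0,0,-5,0,0,0,10],[0,0,-8,0,0,0,10],[0,0,-8,0,0,0,10]],
  ],
)

```text
clock: 12.25
eef_pos: [0.5639, 0.154, 0.1351]
tool_rot: [-0.013, 0.966, 0.004, 0.257]
ft_force: [-0.4, 0.3, -1.5]
grip_width: 0.0205
```

```bash
python3 -c "
from h import *
tip()"
```

```text
t 12.2 along 2.7 upslope -1.2 above floor -1.6 F along/up/normal 0.3 -1.1 -1.1 tilt err [ 0.1 -0.2  0. ]
```

jog_arm(
  deltas=[
    [[0,0,-10,0,0,0,10],[0,0,-25,0,0,0,10],[0,0,-35,0,0,0,10],[0,0,-25,0,0,0,10],[0,0,0,0,0,0,10]],
  ],
)

```text
clock: 12.75
eef_pos: [0.5135, 0.1527, 0.2239]
tool_rot: [-0.013, 0.966, 0.005, 0.258]
ft_force: [0.7, 0.3, 0.3]
grip_width: 0.0209
```

```bash
python3 -c "
from h import *
steps([.502,-.1919,.24],rot(-.045+np.pi))"
```

```text
t 12.75 p [0.5135 0.1527 0.2239] F [0.7 0.3 0.3] w 20.9 
 shift [   9.9 -344.1  -25. ] turn [ 1.2  29.94  4.05] J [ 0.39 -0.03 -0.47  0.64 -0.18  0.32]
```

jog_arm(
  deltas=[
    [[0,-40,-5,0,6,0.8,10],[0,-45,-5,0.3,6,0.8,10],[0,-45,-5,0.3,6,0.8,10],[0,-45,0,0.3,6,0.8,10],[0,-45,0,0.3,6,0.8,10]],
  ],
)

```text
clock: 13.25
eef_pos: [0.5046, -0.0664, 0.2372]
tool_rot: [0.013, 1.0, 0.002, -0.007]
ft_force: [2.0, 0.6, -0.2]
grip_width: 0.0206
```

```bash
python3 -c "
from h import *
steps([.502,-.1919,.24],rot(-.045+np.pi))"
```

```text
t 13.25 p [ 0.5046 -0.0664  0.2372] F [ 2.   0.6 -0.2] w 20.6 
 shift [  -0.6 -125.5   -3.2] turn [ 0.21 -0.78  1.09] J [-0.13  0.27  0.06  1.37  0.   -0.11]
```

jog_arm(
  deltas=[
    [[0,-35,0,0,-0.8,0.8,10],[0,-38,0,0,0,0,10],[0,-25,0,0,0,0,10],[0,-5,0,0,0,0,10],[0,0,0,0,0,0,10]],
  ],
)

```text
clock: 13.75
eef_pos: [0.5031, -0.1806, 0.2288]
tool_rot: [0.025, 1.0, 0.003, -0.005]
ft_force: [0.5, -0.4, -1.1]
grip_width: 0.0207
```

```bash
python3 -c "
from h import *
steps([.502,-.1919,.18],rot(-.045+np.pi))"
```

```text
t 13.75 p [ 0.5031 -0.1806  0.2288] F [ 0.5 -0.4 -1.1] w 20.7 
 shift [  0.  -11.6  48.8] turn [ 0.28 -0.57 -0.29] J [-0.35  0.32  0.11  1.37  0.   -0.3 ]
```

jog_arm(
  deltas=[
    [[0,-11.5,15,0.2,-0.6,-0.3,10],[0,0,20,0,0,0,10],[0,0,5,0,0,0,10],[0,0,0,0,0,0,10]],
  ],
)

```text
clock: 14.15
eef_pos: [0.5032, -0.1883, 0.1878]
tool_rot: [0.02, 1.0, 0.001, 0.001]
ft_force: [-0.4, 0.5, -1.0]
grip_width: 0.0204
```

```bash
python3 -c "
from h import *
steps([.502,-.1919,.168],RG)"
```

```text
t 14.15 p [ 0.5032 -0.1883  0.1878] F [-0.4  0.5 -1. ] w 20.4 
 shift [ 1.1 -3.7 19.8] turn [ 0.26 -0.34  0.34] J [-0.36  0.34  0.02  1.25  0.   -0.32]
```

jog_arm(
  deltas=[
    [[1,-3.7,12,0.3,-0.3,0.3,10],[0,0,6,0,0,0,10],[0,0,0,0,0,0,10]],
  ],
)

```text
clock: 14.45
eef_pos: [0.5037, -0.1897, 0.1717]
tool_rot: [0.021, 1.0, -0.002, 0.005]
ft_force: [-0.5, 0.0, -0.5]
grip_width: 0.0206
```

```bash
python3 - <<'E'
from h import *
steps([.502,-.1919,.150],RG)
V=[]
for n,x0,y0 in(("scene",365,170),("top",395,215)):
    V.append(cv2.resize(camera(n)[y0:y0+80,x0:x0+64],None,fx=6,fy=6,interpolation=cv2.INTER_CUBIC))
cv2.imwrite("pics/ins.png",np.hstack(V)[:,:,::-1])
E
```

```text
t 14.45 p [ 0.5037 -0.1897  0.1717] F [-0.5  0.  -0.5] w 20.6 
 shift [ 1.9 -2.2 21.7] turn [-0.06  0.15  0.27] J [-0.36  0.34 -0.02  1.2   0.   -0.32]
```

View pics/ins.png

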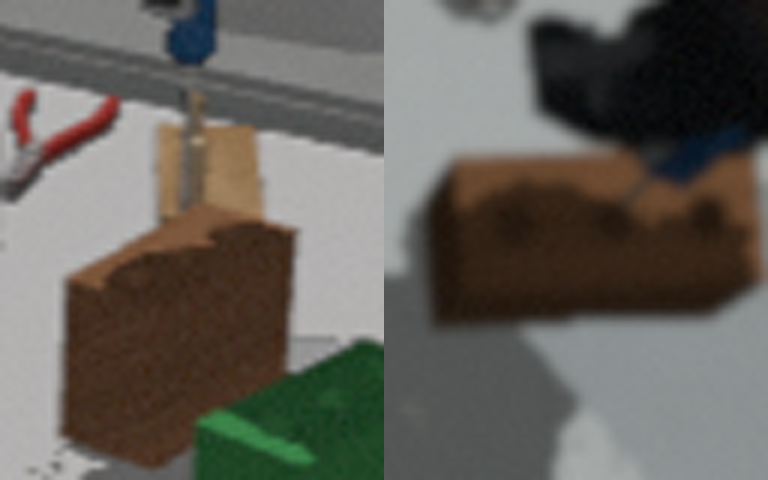

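The screwdriver hangs upright over the middle socket (top crop (625,200) tip, socket (612,215)). Inserting.

jog_arm(
  deltas=[
    [[1.9,-2,5,0,0.1,0.2,10],[0,0,7,0,0,0,10],[0,0,5,0,0,0,10],[0,0,0,0,0,0,10]],
  ],
)

```text
clock: 14.95
eef_pos: [0.5032, -0.1923, 0.1556]
tool_rot: [0.022, 1.0, -0.002, 0.006]
ft_force: [-0.2, -0.5, -0.2]
grip_width: 0.0202
```

```bash
python3 -c "
from h import *
steps([.502,-.1919,.094],RG)"
```

```text
t 14.95 p [ 0.5032 -0.1923  0.1556] F [-0.2 -0.5 -0.2] w 20.2 
 shift [ 2.   0.6 61.5] turn [-0.14  0.26  0.06] J [-0.37  0.35 -0.05  1.16 -0.   -0.32]
```

jog_arm(
  deltas=[
    [[1.5,0.5,6,0,0.3,0,10],[0,0,8,0,0,0,10],[0,0,10,0,0,0,10],[0,0,10,0,0,0,10],[0,0,5,0,0,0,10]],
  ],
)

```text
clock: 15.45
eef_pos: [0.502, -0.1921, 0.1133]
tool_rot: [0.023, 1.0, -0.002, 0.004]
ft_force: [0.2, 0.5, 0.8]
grip_width: 0.0209
```

```bash
python3 -c "
from h import *
steps([.502,-.1919,.094],RG)"
```

```text
t 15.45 p [ 0.502  -0.1921  0.1133] F [0.2 0.5 0.8] w 20.9 
 shift [ 0.2  0.3 19.3] turn [-0.14 -0.05  0.04] J [-0.36  0.39 -0.11  1.07 -0.   -0.32]
```

Sliding freely into the socket. Lower until the handle rests.

jog_arm(
  deltas=[
    [[0,0,8,0,0,0,10],[0,0,7,0,0,0,10],[0,0,3,0,0,0,10],[0,0,1,0,0,0,10],[0,0,0,0,0,0,10]],
  ],
)

```text
clock: 15.95
eef_pos: [0.5016, -0.192, 0.0916]
tool_rot: [0.023, 1.0, -0.002, 0.003]
ft_force: [0.6, 0.2, -0.5]
grip_width: 0.0205
```

```bash
python3 -c "
from h import *
steps([.502,-.1919,.0917],RG)"
```

```text
t 15.95 p [ 0.5016 -0.192   0.0916] F [ 0.6  0.2 -0.5] w 20.5 
 shift [-0.4  0.1 -0.1] turn [-0.1  -0.16  0.04] J [-0.36  0.41 -0.14  1.02 -0.   -0.32]
```

jog_arm(
  deltas=[
    [[0,0,0,0,0,0,60],[0,0,0,0,0,0,85],[0,0,0,0,0,0,85],[0,0,0,0,0,0,85],[0,0,0,0,0,0,85]],
  ],
)

```text
clock: 16.45
eef_pos: [0.5028, -0.1924, 0.0931]
tool_rot: [0.023, 1.0, -0.002, 0.004]
ft_force: [0.6, 0.2, 0.7]
grip_width: 0.085
```

jog_arm(
  deltas=[
    [[0,0,-15,0,0,0,85],[0,0,-40,0,0,0,85],[0,0,-45,0,0,0,85],[0,0,-30,0,0,0,85],[40,0,0,0,0,0,85]],
  ],
)

```text
clock: 16.95
eef_pos: [0.464, -0.1902, 0.2259]
tool_rot: [0.022, 1.0, -0.002, 0.004]
ft_force: [-0.5, 0.3, 0.7]
grip_width: 0.0852
```

jog_arm(
  deltas=[
    [[40,0,0,0,0,0,85],[40,0,0,0,0,0,85],[20,0,0,0,0,0,85],[0,0,0,0,0,0,85],[0,0,0,0,0,0,85]],
  ],
)

```text
clock: 17.45
eef_pos: [0.3591, -0.1856, 0.2277]
tool_rot: [0.022, 1.0, -0.004, 0.006]
ft_force: [-0.4, 0.1, 0.1]
grip_width: 0.0849
```

```bash
python3 - <<'E'
from h import *
ims={n:camera(n) for n in("scene","top")}
for n,im in ims.items():
    for d in masks_of("screwdriver_grip",n)[:2]:
        v,u=np.nonzero(d["pixels"]); print(n,round(d["conf"],2),d["at"],u.min(),u.max(),v.min(),v.max())
print(get_obs()["joint_vel"].round(3))
a=cv2.resize(ims["scene"][165:315,205:450],(784,480),interpolation=cv2.INTER_CUBIC)
cv2.imwrite("pics/end.png",a[:,:,::-1])
E
```

```text
scene 0.48 [394.7, 199.4] 393 401 186 211
top 0.74 [437.0, 247.0] 431 446 240 256
[ 0.003  0.005 -0.003  0.003 -0.001 -0.   ]
```

View pics/end.png

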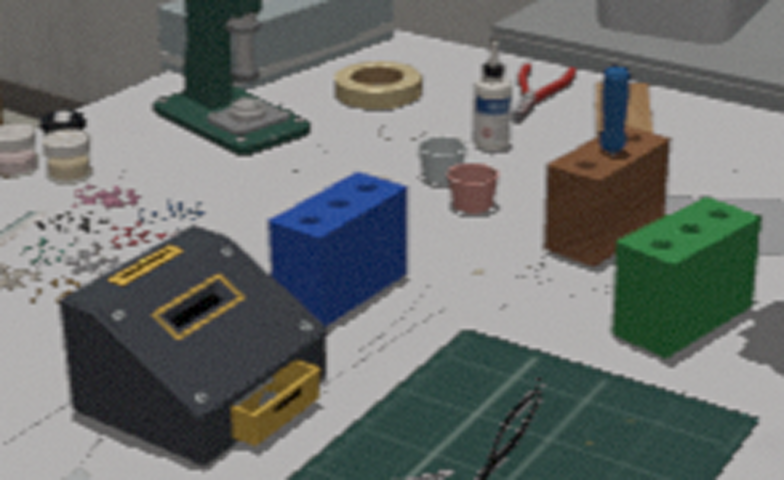

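The drawer stands out of the front (crop ≈(275,405)). The screwdriver is upright in the middle socket (crop ≈(615,110)), and its mask rows 186–211 match the start. The pale blue and pink cups and the bottle look unmoved. Handing in.

```bash
python3 -c "
from workcell import *
print(job_done())"
```

```text
the job is handed in; nothing more can be done
None
```

I pushed the drawer out about 16 mm through the hidden release hole and stood the screwdriver back up in the middle socket. I handed the job in at about 17.6 s; the hand-in gave no verdict.

**What happened:**
- The tip slid along the groove with light pressure and dropped into the hole about 3 mm to the left of the groove's middle. I then pushed it to about 21 mm below the groove floor, where the lever resisted with about 5 N.
- The screwdriver had sat about 3.5 mm off in the jaws. I saw this in the pictures and corrected for it before touching the groove.

**Last checks:**
- **Drawer:** during the push, its front corners matched the marks for 16 mm out. In the final picture it is still out and sitting in its opening, but I did not measure it again.
- **Screwdriver:** its handle was at almost the same pixels as at the start (scene rows 186–211, against 186–212).
- **Bystanders:** the pale blue cup, pink cup and bottle looked unmoved. The marker and cream cup were outside the final crop, and the arm never went near the marker.
- **Robot:** the gripper was open and clear of everything, with the arm practically still.

No check failed.

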